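# Sort rock core samples into their storage trays

### The job

Put the four loose rock samples on the bench away: set each one in the empty bay of the tray that already holds two samples of its own shape and size, the two plugs standing upright on end, the disc flat and the slabbed plug on its sawn face. Set them down on the bay floor rather than dropping them, let go, and leave the pressure gauge and the tube tee that lie among them where they are.

Things in the scene. Friction and masses are not known exactly. Their poses are not given: they have to be found in the camera images.
- long_sample: Long core plug: an upright sandstone cylinder, 38 mm diameter, 60 mm tall, about 155 g, standing on end. Origin at the centre of its underside, z up along its axis.
- slim_sample: Slim core plug: an upright sandstone cylinder, 25 mm diameter, 50 mm tall, about 56 g, standing on end. Origin at the centre of its underside, z up along its axis.
- disc_sample: Flat core disc of the same sandstone, 50 mm diameter, 20 mm thick, about 90 g, lying flat. Origin at the centre of its underside, z up.
- slab_sample: Slabbed core plug, same sandstone: a 38 mm plug with one side sawn off lengthwise, about 115 g, lying on its sawn face, round side up. 60 mm long (its x axis), 38 mm at its widest (its y axis; 7 mm above the sawn face), 26 mm high. Origin at the middle of the sawn face underneath, z up.
- long_tray: Fixed white tray, walls 25 mm high, 4 mm thick. Near part (-x): an empty bay, 106 x 106 mm inside, grey floor 5 mm above the bench. Far part (x = 57 to 129 mm): black foam with two fixed samples side by side: upright cylinders 38 mm in diameter, tops 65 mm above the bench. Origin under the middle of the EMPTY BAY at bench height; x from bay to foam, z up.
- slim_tray: Fixed white tray, walls 25 mm high, 4 mm thick. Near part (-x): an empty bay, 106 x 106 mm inside, grey floor 5 mm above the bench. Far part (x = 57 to 129 mm): black foam with two fixed samples side by side: upright cylinders 25 mm in diameter, tops 55 mm above the bench. Origin under the middle of the EMPTY BAY at bench height; x from bay to foam, z up.
- disc_tray: Fixed white tray, walls 25 mm high, 4 mm thick. Near part (-x): an empty bay, 106 x 106 mm inside, grey floor 5 mm above the bench. Far part (x = 57 to 129 mm): black foam with two fixed samples side by side: flat discs 50 mm in diameter, tops 25 mm above the bench. Origin under the middle of the EMPTY BAY at bench height; x from bay to foam, z up.
- slab_tray: Fixed white tray, walls 25 mm high, 4 mm thick. Near part (-x): an empty bay, 106 x 106 mm inside, grey floor 5 mm above the bench. Far part (x = 57 to 129 mm): black foam with two fixed samples side by side: slabbed plugs 60 mm long and 38 mm wide lying round side up along the tray, tops 31 mm above the bench. Origin under the middle of the EMPTY BAY at bench height; x from bay to foam, z up.
- gauge: Loose pressure gauge lying face up between the samples: a steel case 50 mm in diameter and 26 mm high with a white dial, a brass stem reaching 48 mm from its centre along +y. Origin under the centre of the case. To be left alone.
- tee: Loose steel tube tee, 52 mm over the two arms along its y axis, third arm 26 mm long along +x, 18 mm high. Origin under its middle block. To be left alone.
Not all that is in view belongs to the job. Leave any pink look-alike of the long_sample alone.

How it is judged (in metres and radians):
At the end, for the whole second after the job is handed in: Each of the four samples rests released on the floor of the empty bay of its own kind's tray: its origin within 44 mm of the bay's middle along both tray axes, at most 10 mm above the bench, less than 0.15 rad from upright (plugs on end, disc flat, slab on its sawn face), and at rest (x of long_sample in the frame of long_tray between -0.044 and 0.044 m and y of long_sample in the frame of long_tray between -0.044 and 0.044 m and z of long_sample in the frame of long_tray between 0 and 0.01 m and angle between each of long_sample, slim_sample, disc_sample, slab_sample's own z axis and vertical below 0.15 rad and linear speed of each of long_sample, slim_sample, disc_sample, slab_sample below 0.02 m/s and angular speed of each of long_sample, slim_sample, disc_sample, slab_sample below 0.2 rad/s and x of slim_sample in the frame of slim_tray between -0.044 and 0.044 m and y of slim_sample in the frame of slim_tray between -0.044 and 0.044 m and z of slim_sample in the frame of slim_tray between 0 and 0.01 m and x of disc_sample in the frame of disc_tray between -0.044 and 0.044 m and y of disc_sample in the frame of disc_tray between -0.044 and 0.044 m and z of disc_sample in the frame of disc_tray between 0 and 0.01 m and x of slab_sample in the frame of slab_tray between -0.044 and 0.044 m and y of slab_sample in the frame of slab_tray between -0.044 and 0.044 m and z of slab_sample in the frame of slab_tray between 0 and 0.01 m); the robot touches nothing.
It fails at once if the pressure gauge lying among the samples is pushed more than 20 mm from its place (distance of gauge from where it was at the start of the episode above 0.02 m).
It fails at once if the tube tee lying among the samples is pushed more than 20 mm from its place (distance of tee from where it was at the start of the episode above 0.02 m).
It fails at once if a sample is dropped (it moves faster than 0.7 m/s, a fall of some 25 mm, while no finger touches it) ((linear speed of long_sample above 0.7 m/s and contact force between long_sample and the fingers below 0.01 N) or (linear speed of slim_sample above 0.7 m/s and contact force between slim_sample and the fingers below 0.01 N) or (linear speed of disc_sample above 0.7 m/s and contact force between disc_sample and the fingers below 0.01 N) or (linear speed of slab_sample above 0.7 m/s and contact force between slab_sample and the fingers below 0.01 N)).
It also fails if it takes over 112 s, if anything falls off the work surface, if the arm or the gripper's body presses on something with over 40 N, if the wrist force passes 120 N, or if a joint passes its speed limit or range.

### The arm

A 7-joint arm with a two-finger parallel gripper is mounted at the origin on the work surface. World frame = base frame: x ahead of the robot, y to its left, z up, the work surface at z = 0. Lengths are in mm, angles in rad, forces in N, time in s.
With the tool pointing down it reaches from about 425 to 950 mm from the base axis. Payload 4.7 kg.
Tool frame: the origin (TCP) lies midway between the tips of the shut fingers; the grasp point (between the pads) lies 19 mm behind it (ctrl.grip_point_offset is the distance from the TCP to the grasp point, in mm); x points along the fingers, z is the direction in which the jaws open and shut, and the axes are right-handed (so a half turn about x gives the same grasp; the last joint's range is limited). The gripper opens to 87 mm and grips with 3 to 60 N. Pads are 19 mm wide; open, the fingers measure 117 mm over their backs; the gripper's body (75 mm by 190 mm) begins 51 mm behind the grasp point.
Start: joints at [1.242, 0.469, -0.049, 1.532, 0.024, 1.141, -0.082], TCP at [199.394, -644.896, 222.573] pointing down, gripper open.
Joint ranges: [-2.59, 2.59], [-0.33, 1.99], [-1.39, 1.29], [0.1, 2.45], [-1.04, 4.18], [0.21, 1.99], [-2.66, 2.66]. Speed limits (rad/s): [2.57, 2.57, 3.14, 3.14, 3.14, 3.14, 3.14].

### API

Orientations are given as a unit quaternion [w, x, y, z].
In Python, from rig import state, imaging, order, spotter, ctrl gives the robot as it stands. The module is installed in compiled form; this text tells all that it offers.
- The arm moves only by the shell command python3 -m creep 'ROWS' [OPENING] [FORCE]. ROWS is JSON, a list of rows, each a list of 4 numbers: the shift along the tool's x, y, z scaled (see below), then the turn about the tool's x scaled (see below). In form: [[x, y, z, turn], ...]. A call has 1 to 10 rows; each row shifts and turns the commanded pose from where the row before left it, along the tool's axes as they then stand; what a row does not reach is not made up. The controller multiplies each number of a shift by 0.05 m and each number of a turn by 0.08 rad. A row lasts 1/10 s, in which the tool goes at most 50 mm and 8.59 degrees, less where a joint would pass 70% of its speed; a pose out of reach is approached as far as the arm can. A call with a number of a shift or a turn outside -1 to 1 is refused whole. A call with a gripper value outside its range is refused whole. OPENING is the gripper's target within -1 to 1 (fully open at 1, half-way at 0, shut at -1), set as the call begins (- or left out, the last holds). The fingers move at their own pace and stop on an object; FORCE is the grip in N (left out, the last holds). Time passes only in rows, so rows that do not move let the fingers close. It gives the time, the measured TCP pose, the force and the opening at its end, in the units of the state.
- state(): the state, without advancing time (a new reading comes with each control period).
- imaging.camera(name): name is "scene" or "top"; returns a dict with "image" (384x512x3 uint8, red, green, blue), "mtx" (3x3 intrinsics, pixels), "rvec" (rotation vector, rad) and "tvec" (3), from world to camera coordinates, as OpenCV has them. Camera axes: x right, y down, z forward; pixel columns grow to the right and rows downward; lengths in mm; the calibration is good to about 2 mm. A picture is of the moment at which its call begins. There is no depth.
- order.finish_job(): hands the job in, once; it reports no verdict.
Trained networks look in a picture, given as the dict that the camera call returned (one of the last four; its "shot" number tells which), for a name from the list of things; names that differ only in an ending like _2 or _b are one class to them, and where a whole thing is asked for, a point or a joint stands for the part that bears it (a point fixed in the world has none). Each returns a list of dicts, best first, with "confidence" (0 to 1); they miss things now and then, are a little off and sometimes report something else, mostly with a low value. They report only what shows in the picture. A call takes as long as a camera call. They do not tell look-alikes from the thing itself.
- spotter.trace(picture, target): "mask" (384x512 bool, what is visible of it).
- spotter.mark_of(picture, target): "centre" ([x, y, z] in mm, in world coordinates, good to about 4 mm: a listed point, or the origin of a listed thing).
The state is a dict: "t": time; "joint_positions": joint angles; "qd": joint speeds; "tau": joint torques, N m; "tcp_pos": TCP position; "tool_rot": TCP orientation; "contact_force": force on the tool from outside, world axes, zero at the start; "moment": the same for the moment, N m; "finger_gap": finger opening in mm.
Only numpy, scipy, OpenCV 4.12 (cv2) and the standard library are available. Lean on these libraries where they do the work, as an engineer would, in place of code of your own. Each camera call takes 0.05 s, during which the arm holds its last target. There are 200 camera calls.

## Working session

There is one attempt and no reset: what is moved stays moved. The work goes in short steps, Python scripts to look and compute and a shell command to move; the robot and the scene stay as the last step left them, time stands still between calls to the robot, and variables do not carry over. Pictures are saved under pics/ and viewed, about 12 in all and at most 16, crops included, and the job is handed in when it is done.

```bash
mkdir -p pics; cat > h.py <<'E'
import numpy as np, cv2
from rig import state, imaging, order, spotter, ctrl
from scipy.spatial.transform import Rotation as R
def save(p,n,crop=None,s=1):
    im=p["image"][:,:,::-1]
    if crop: x0,y0,x1,y1=crop; im=im[y0:y1,x0:x1]
    cv2.imwrite("pics/"+n,cv2.resize(im,None,fx=s,fy=s,interpolation=cv2.INTER_CUBIC))
def ray(p,uv):
    K=np.array(p["mtx"],float);Rm=cv2.Rodrigues(np.array(p["rvec"],float))[0];t=np.array(p["tvec"],float).ravel()
    d=Rm.T@np.linalg.inv(K)@np.array([uv[0],uv[1],1.]);return -Rm.T@t,d/np.linalg.norm(d)
def onz(p,uv,z):
    c,d=ray(p,uv);return c+d*(z-c[2])/d[2]
def proj(p,X):
    return cv2.projectPoints(np.array(X,float).reshape(-1,3),np.array(p["rvec"],float),np.array(p["tvec"],float),np.array(p["mtx"],float),None)[0].reshape(-1,2)
def rot():
    q=state()["tool_rot"];return R.from_quat([q[1],q[2],q[3],q[0]]).as_matrix()
E
python3 - <<'E'
from h import *
a=imaging.camera("scene");b=imaging.camera("top")
save(a,"s0.png",s=1.5);save(b,"t0.png",s=1.5)
s=state();print(s["t"],s["tcp_pos"],s["tool_rot"],s["finger_gap"],ctrl.grip_point_offset);print(rot().round(3))
for n in "long_sample slim_sample disc_sample slab_sample long_tray slim_tray disc_tray slab_tray gauge tee".split():
    for k,p in (("s",a),("t",b)):
        print(n,k,[(np.round(d["centre"]).tolist(),round(d["confidence"],2)) for d in spotter.mark_of(p,n)])
        m=spotter.trace(p,n)
        for d in m[:3]:
            ys,xs=np.nonzero(d["mask"]);print("    mask",round(d["confidence"],2),xs.mean().round(),ys.mean().round(),len(xs))
E
```

```text
0.1 [ 199.20991776 -644.36350831  221.59581514] [ 0.56854532  0.42008124  0.56959087 -0.41934975] 87.06872504313404 18.700000000000003
[[-0.001  0.955  0.295]
 [ 0.002  0.295 -0.955]
 [-1.    -0.    -0.002]]
long_sample s [([544.0, -24.0, 2.0], 0.67), ([396.0, -118.0, 2.0], 0.61), ([461.0, -68.0, 1.0], 0.59)]
    mask 0.91 186.0 174.0 511
    mask 0.79 251.0 206.0 565
    mask 0.56 219.0 187.0 490
long_sample t [([396.0, -120.0, 0.0], 0.55), ([546.0, -23.0, 0.0], 0.48)]
    mask 0.83 308.0 246.0 231
    mask 0.65 282.0 217.0 228
    mask 0.57 262.0 183.0 240
slim_sample s [([423.0, 67.0, 0.0], 0.46)]
    mask 0.62 270.0 163.0 202
    mask 0.37 138.0 194.0 456
slim_sample t [([425.0, 72.0, -1.0], 0.41)]
    mask 0.5 225.0 235.0 94
disc_sample s [([393.0, 249.0, 1.0], 0.87)]
    mask 0.79 331.0 144.0 306
disc_sample t [([392.0, 244.0, -0.0], 0.95)]
    mask 0.64 151.0 250.0 385
slab_sample s [([392.0, -235.0, -3.0], 0.94)]
    mask 0.82 139.0 195.0 431
slab_sample t [([392.0, -235.0, 3.0], 0.56)]
    mask 0.62 386.0 147.0 4130
    mask 0.6 353.0 246.0 436
long_tray s [([598.0, -334.0, 
[... 218 characters left out ...]
218
slim_tray t [([594.0, 334.0, 3.0], 0.58)]
    mask 0.87 116.0 157.0 3810
    mask 0.61 386.0 147.0 4012
disc_tray s [([651.0, -123.0, 3.0], 0.58)]
    mask 0.57 223.0 286.0 6679
disc_tray t [([650.0, -129.0, -0.0], 0.78)]
    mask 0.85 305.0 130.0 3669
slab_tray s [([659.0, 123.0, 7.0], 0.96)]
slab_tray t [([665.0, 123.0, 0.0], 0.81)]
    mask 0.59 203.0 127.0 3577
gauge s [([519.0, 170.0, 1.0], 0.84)]
    mask 0.8 331.0 180.0 425
gauge t [([520.0, 170.0, 2.0], 0.86)]
    mask 0.84 180.0 197.0 434
tee s [([529.0, -175.0, -1.0], 0.7), ([597.0, 344.0, 1.0], 0.53)]
    mask 0.76 176.0 230.0 298
    mask 0.19 331.0 180.0 458
tee t [([529.0, -184.0, -0.0], 0.51)]
    mask 0.55 328.0 189.0 222
```

View pics/s0.png

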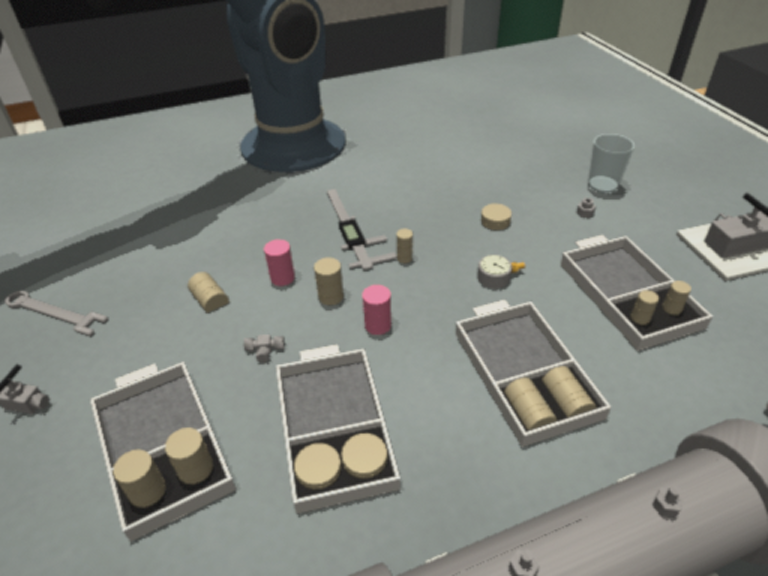

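View pics/t0.png

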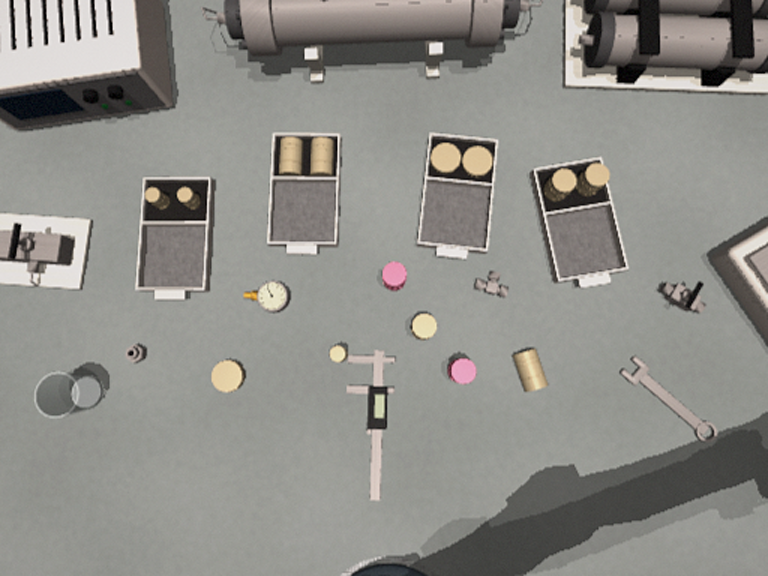

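The loose tan samples, in pixels of the 1.5× pictures:
- **long_sample:** three candidates, scene (329,282) tan and (280,263) and (377,310) pink. I choose the tan one, top (424,325).
- **slim_sample:** scene (404,246), top (338,353), right next to a caliper jaw.
- **disc_sample:** scene (496,217), top (227,376).
- **slab_sample:** scene (208,291), top (530,369).
- **Trays:** in the scene view, left to right, long, disc, slab, slim.

Next I fit the model silhouettes in both views.

```bash
cat > fit.py <<'E'
from h import *
from scipy.optimize import minimize
def hull(p,X):
    m=np.zeros((384*2,512*2),np.uint8);cv2.fillConvexPoly(m,cv2.convexHull(np.round(proj(p,X)*2).astype(np.int32)),1);return m>0
th=np.linspace(0,2*np.pi,40)
def cyl(r,h):return np.vstack([np.c_[r*np.cos(th),r*np.sin(th),0*th],np.c_[r*np.cos(th),r*np.sin(th),0*th+h]])
def slab(h):
    a=np.linspace(np.arcsin(-7/19),np.pi-np.arcsin(-7/19),20);y=19*np.cos(a);z=(19*np.sin(a)+7)*h/26
    return np.vstack([np.c_[0*y+30,y,z],np.c_[0*y-30,y,z]])
def tray(h):
    return np.array([[x,y,z] for x in(-57,133) for y in(-57,57) for z in(0,h)],float)
def fit(ps,ms,model,x0,yaw):
    ms=[cv2.resize(m.astype(np.uint8),None,fx=2,fy=2,interpolation=cv2.INTER_NEAREST)>0 for m in ms]
    def c(v):
        X=model(v[2])@R.from_euler('z',v[3] if yaw else 0).as_matrix().T+[v[0],v[1],0];s=0
        for p,m in zip(ps,ms):
            q=hull(p,X);s+=1-(q&m).sum()/max(1,(q|m).sum())
        return s
    n=len(x0);S=np.vstack([x0]+[np.array(x0)+np.eye(n)[i]*[12,12,10,.25][i] for i in range(n)])
    r=minimize(c,x0,method='Nelder-Mead',options=dict(initial_simplex=S,xatol=.05,fatol=1e-4,maxiter=400))
    return r.x,r.fun
E
python3 - <<'E'
from fit import *
a=imaging.camera("scene");b=imaging.camera("top")
J={"long_sample":(lambda h:cyl(19,h),[461,-68,60],0),"slim_sample":(lambda h:cyl(12.5,h),[424,70,50],0),"disc_sample":(lambda h:cyl(25,h),[392,247,20],0),
"slab_sample":(slab,[392,-235,26,.3],1),"long_tray":(tray,[596,-332,25,.15],1),"disc_tray":(tray,[650,-126,25,-.05],1),"slab_tray":(tray,[660,123,25,-.02],1),"slim_tray":(tray,[595,337,25,0.],1)}
for n,(m,x0,y) in J.items():
    ps,ms=[],[]
    for p in(a,b):
        uv=proj(p,[x0[0]+(38 if 'tray' in n else 0),x0[1],x0[2]/2])[0];best=None
        for d in spotter.trace(p,n):
            ys,xs=np.nonzero(d["mask"]);e=np.hypot(xs.mean()-uv[0],ys.mean()-uv[1])
            if e<12 and (best is None or e<best[0]):best=(e,d["mask"])
        if best: ps.append(p);ms.append(best[1])
    if ps:
        v,f=fit(ps,ms,m,x0,y);print(n,len(ps),v.round(2),round(f/len(ps),3))
    else: print(n,"none")
# close crop of long choice
save(a,"c0.png",(170,140,290,240),5)
E
```

```text
long_sample 2 [462.4  -65.17  58.07] 0.078
slim_sample 2 [424.9   68.45  45.98] 0.09
disc_sample 2 [394.84 249.52  16.08] 0.069
slab_sample 2 [ 3.9244e+02 -2.3221e+02  2.2190e+01  2.8000e-01] 0.096
long_tray 2 [ 5.9393e+02 -3.2927e+02  2.6360e+01  1.3000e-01] 0.049
disc_tray 2 [ 6.4549e+02 -1.2412e+02  3.2100e+01 -1.6000e-01] 0.064
slab_tray 2 [ 6.6095e+02  1.2379e+02  2.4750e+01 -4.0000e-02] 0.043
slim_tray 1 [ 5.9220e+02  3.4006e+02  2.4140e+01 -4.0000e-02] 0.053
```

View pics/c0.png

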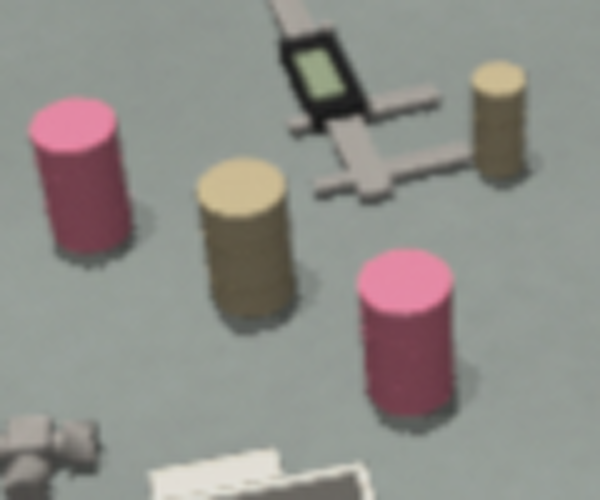

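The crop shows the tan long plug at (247,240), between the pink look-alikes at (80,175) and (405,330). Fitted heights of about 58, 46, 16 and 22 mm agree with the listed 60, 50, 20 and 26 mm. I start with the slab.

```bash
cat > go.py <<'E'
import sys
from h import *
# go.py x y z [phi]: remaining shift in tool axes in row units (sum over rows), turn units; phi = heading of tool y
t=[float(v) for v in sys.argv[1:]];s=state();M=rot();p=np.array(s["tcp_pos"])
d=M.T@(np.array(t[:3])-p)/50
phi=np.arctan2(M[1,1],M[0,1])
w=-(t[3]-phi)/.08 if len(t)>3 else 0
print("t",round(s["t"],2),"tcp",p.round(1),"phi",round(phi,3),"gap",round(s["finger_gap"],1),"F",np.round(s["contact_force"],1),"SHIFT",d.round(2),"n",round(np.linalg.norm(d),2),"TURN",round(w,2),"q7",round(s["joint_positions"][6],2))
E
python3 -m creep '[[0,0.611,-0.669,0],[0,0.611,-0.669,0],[0,0.611,-0.669,0],[0,0.611,-0.669,0],[0,0.611,-0.669,0],[0,0.611,-0.669,0],[0,0.611,-0.669,0],[0,0.611,-0.669,0],[0,0.611,-0.669,0],[0,0.611,-0.669,0]]' 0.5 20
python3 -m creep '[[0.5,0,0,0.1],[0.5,0,0,0.1],[0.5,0,0,0],[0.5,0,0,0],[0,0,0,0]]'
python3 go.py 392.4 -234 4 0.28; python3 - <<'E'
from h import *
a=imaging.camera("scene");save(a,"s1.png",(80,100,300,260),3)
E
```

```text
t: 4.0
tcp_pos: [393.0, -233.4, 223.0]
tool_rot: [0.569, 0.42, 0.569, -0.42]
contact_force: [0.9, -0.4, -0.8]
finger_gap: 65.2
t: 4.5
tcp_pos: [390.3, -234.0, 120.2]
tool_rot: [0.564, 0.424, 0.568, -0.424]
contact_force: [-0.6, 1.5, -0.2]
finger_gap: 65.4
t 4.5 tcp [ 390.3 -234.   120.2] phi 0.284 gap 65.4 F [-0.6  1.5 -0.2] SHIFT [2.32 0.05 0.02] n 2.32 TURN 0.05 q7 -0.95
```

View pics/s1.png

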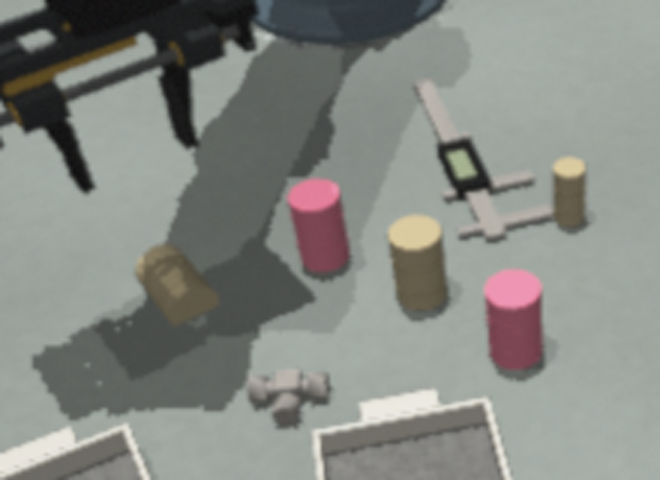

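The open gripper hangs above the slab, crop (175,285), with the fingers straddling it and the pink plug clear. I descend and grip.

```bash
python3 -m creep '[[0.5,0.03,0,0],[0.5,0.02,0,0],[0.5,0,0,0],[0.4,0,0,0],[0.2,0,0,0],[0,0,0,0]]'
python3 -m creep '[[0.1,0,0,0],[0.1,0,0,0],[0,0,0,0]]'
python3 -m creep '[[0,0,0,0],[0,0,0,0],[0,0,0,0],[0,0,0,0],[0,0,0,0]]' -1 25
python3 go.py 392.4 -234 4 0.28
```

```text
t: 5.15
tcp_pos: [395.1, -234.6, 17.6]
tool_rot: [0.566, 0.424, 0.566, -0.424]
contact_force: [0.3, 0.1, -0.6]
finger_gap: 65.6
t: 5.45
tcp_pos: [395.0, -234.5, 7.7]
tool_rot: [0.566, 0.424, 0.566, -0.424]
contact_force: [0.4, 0.9, -0.5]
finger_gap: 65.3
t: 5.95
tcp_pos: [394.9, -234.4, 7.7]
tool_rot: [0.566, 0.424, 0.566, -0.424]
contact_force: [-0.1, 0.8, 0.8]
finger_gap: 36.9
t 5.95 tcp [ 394.9 -234.4    7.7] phi 0.284 gap 36.9 F [-0.1  0.8  0.8] SHIFT [ 0.07 -0.05 -0.02] n 0.09 TURN 0.05 q7 -1.05
```

The tips sit just above the widest line, 7 mm up, so I regrip about 5 mm lower.

```bash
python3 -m creep '[[0,0,0,0],[0,0,0,0],[0.05,0,0,0],[0.05,0,0,0],[0,0,0,0]]' 0.3
python3 -m creep '[[0,0,0,0],[0,0,0,0],[0,0,0,0],[0,0,0,0]]' -1 35
python3 -m creep '[[-0.2,0,0,0],[-0.4,0,0,0],[-0.6,0,0,0],[-0.6,0,0,0],[-0.4,0,0,0],[0,0,0,0]]'
python3 go.py 661 123.5 112 0
```

```text
t: 6.45
tcp_pos: [394.6, -234.2, 2.1]
tool_rot: [0.565, 0.424, 0.566, -0.424]
contact_force: [-0.1, 0.0, 0.1]
finger_gap: 56.1
t: 6.85
tcp_pos: [394.9, -234.4, 2.6]
tool_rot: [0.566, 0.424, 0.566, -0.424]
contact_force: [0.2, 0.9, -0.2]
finger_gap: 36.7
t: 7.45
tcp_pos: [396.7, -235.4, 115.6]
tool_rot: [0.568, 0.425, 0.563, -0.424]
contact_force: [0.7, -0.2, -0.7]
finger_gap: 37.0
t 7.45 tcp [ 396.7 -235.4  115.6] phi 0.284 gap 37.0 F [ 0.7 -0.2 -0.7] SHIFT [ 0.08  7.08 -5.41] n 8.91 TURN 3.54 q7 -0.96
```

```bash
python3 - <<'E'
s=open('go.py').read()
s=s.replace('d=M.T@(np.array(t[:3])-p)/50\n','').replace('print(','pm=(phi+t[3])/2 if len(t)>3 else phi\nA=np.array([[0,0,-1],[np.cos(pm),np.sin(pm),0],[np.sin(pm),-np.cos(pm),0]]);d=A@(np.array(t[:3])-p)/50\nprint(')
open('go.py','w').write(s)
E
python3 -m creep '[[0,0.625,-0.636,0.35],[0,0.625,-0.636,0.35],[0,0.625,-0.636,0.35],[0,0.625,-0.636,0.35],[0,0.625,-0.636,0.35],[0,0.625,-0.636,0.35],[0,0.625,-0.636,0.35],[0,0.625,-0.636,0.35],[0,0.625,-0.636,0.35],[0,0.625,-0.636,0.35]]'
python3 -m creep '[[0,0,0,0.25],[0,0,0,0.25],[0,0,0,0]]'
python3 go.py 661 123.5 8 -0.04; python3 - <<'E'
from h import *
a=imaging.camera("scene");save(a,"s2.png",(230,90,450,300),3)
E
```

```text
t: 8.45
tcp_pos: [652.6, 129.0, 111.0]
tool_rot: [0.5, 0.498, 0.501, -0.5]
contact_force: [0.6, 0.6, -1.2]
finger_gap: 37.3
t: 8.75
tcp_pos: [651.5, 126.1, 111.3]
tool_rot: [-0.49, -0.508, -0.491, 0.51]
contact_force: [-0.8, -1.1, -0.5]
finger_gap: 37.0
t 8.75 tcp [651.5 126.1 111.3] phi -0.037 gap 37.0 F [-0.8 -1.1 -0.5] SHIFT [2.07 0.19 0.04] n 2.08 TURN 0.03 q7 -2.02
```

View pics/s2.png

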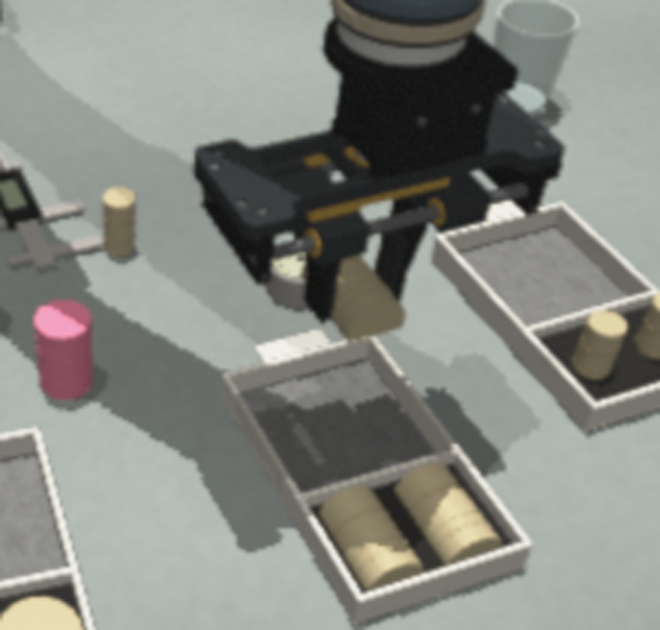

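The slab is held between the fingers at (365,300), above its bay. Lowering.

```bash
python3 -m creep '[[0.4,0.1,0.02,0],[0.5,0.09,0.02,0],[0.4,0,0,0],[0.3,0,0,0],[0.2,0,0,0],[0.1,0,0,0],[0,0,0,0]]'
python3 -m creep '[[0.06,0,0,0],[0.06,0,0,0],[0,0,0,0]]'
python3 go.py 661 123.5 8 -0.04
```

```text
t: 9.5
tcp_pos: [661.9, 125.1, 17.0]
tool_rot: [-0.491, -0.509, -0.491, 0.509]
contact_force: [0.2, 0.2, 0.4]
finger_gap: 37.3
t: 9.8
tcp_pos: [662.1, 125.3, 11.7]
tool_rot: [0.491, 0.509, 0.491, -0.509]
contact_force: [0.3, 0.5, -2.0]
finger_gap: 37.3
t 9.8 tcp [662.1 125.3  11.7] phi -0.036 gap 37.3 F [ 0.3  0.5 -2. ] SHIFT [ 0.07 -0.02  0.04] n 0.08 TURN 0.05 q7 -2.05
```

```bash
python3 -m creep '[[0.03,0,0,0],[0.03,0,0,0],[0,0,0,0]]'
python3 -m creep '[[0.02,0,0,0],[0.02,0,0,0],[0,0,0,0]]'
```

```text
t: 10.1
tcp_pos: [662.0, 125.2, 8.4]
tool_rot: [-0.491, -0.509, -0.491, 0.509]
contact_force: [-0.7, 0.1, -0.7]
finger_gap: 36.9
t: 10.4
tcp_pos: [662.3, 125.3, 7.7]
tool_rot: [-0.491, -0.509, -0.491, 0.509]
contact_force: [-2.2, -0.0, 5.6]
finger_gap: 37.0
```

Contact with the bay floor, 5.6 N upward. Releasing.

```bash
python3 -m creep '[[0,0,0,0],[0,0,0,0],[0,0,0,0]]' 0.25
python3 -m creep '[[-0.2,0,0,0],[-0.5,0,0,0],[-0.7,0,0,0],[-0.7,0,0,0],[-0.3,0,0,0],[0,0,0,0]]'
python3 go.py 393.5 248 125 -0.04;python3 - <<'E'
from h import *
a=imaging.camera("scene");save(a,"s3.png",(230,90,450,300),3)
for k in("scene","top"):
    p=a if k=="scene" else imaging.camera(k)
    print([(np.round(d["centre"]),round(d["confidence"],2)) for d in spotter.mark_of(p,"slab_sample")])
E
```

```text
t: 10.7
tcp_pos: [662.2, 125.2, 6.5]
tool_rot: [0.491, 0.509, 0.491, -0.509]
contact_force: [0.5, -0.4, -0.2]
finger_gap: 51.5
t: 11.3
tcp_pos: [663.8, 125.8, 129.7]
tool_rot: [0.492, 0.511, 0.49, -0.507]
contact_force: [-0.1, 0.4, 0.3]
finger_gap: 54.2
t 11.3 tcp [663.8 125.8 129.7] phi -0.036 gap 54.2 F [-0.1  0.4  0.3] SHIFT [ 0.09 -5.5  -2.24] n 5.93 TURN 0.05 q7 -2.01
[(array([660., 125.,   8.]), 0.79)]
[]
```

View pics/s3.png

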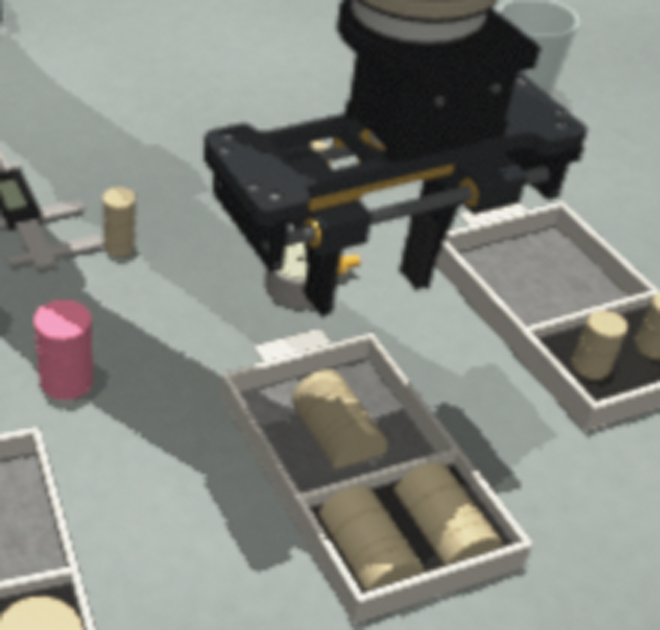

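The slab lies round side up in the middle of its bay, at (340,415). Next the disc.

```bash
python3 go.py 393.5 248 125 0.4
```

```text
t 11.5 tcp [660.8 124.8 124.4] phi -0.036 gap 54.4 F [-0.4  0.6 -0.4] SHIFT [-0.01 -4.81 -3.39] n 5.89 TURN -5.45 q7 -2.01
```

```bash
python3 -m creep '[[0,-0.6,-0.424,-0.68],[0,-0.6,-0.424,-0.68],[0,-0.6,-0.424,-0.68],[0,-0.6,-0.424,-0.68],[0,-0.6,-0.424,-0.68],[0,-0.6,-0.424,-0.68],[0,-0.6,-0.424,-0.68],[0,-0.6,-0.424,-0.68],[0,0,0,0]]' 0.75
python3 go.py 393.5 248 4
```

```text
t: 12.4
tcp_pos: [395.2, 255.7, 125.1]
tool_rot: [0.59, 0.387, 0.592, -0.39]
contact_force: [0.6, 0.6, -0.1]
finger_gap: 76.6
t 12.4 tcp [395.2 255.7 125.1] phi 0.407 gap 76.6 F [ 0.6  0.6 -0.1] SHIFT [ 2.42 -0.09  0.13] n 2.43 TURN 0 q7 -2.02
```

```bash
python3 -m creep '[[0.5,-0.04,0.07,0],[0.5,-0.05,0.06,0],[0.5,0,0,0],[0.5,0,0,0],[0.2,0,0,0],[0.14,0,0,0],[0,0,0,0]]'
python3 go.py 393.5 248 4
```

```text
t: 13.1
tcp_pos: [399.2, 247.0, 8.9]
tool_rot: [0.589, 0.391, 0.589, -0.392]
contact_force: [-0.4, -0.0, -0.5]
finger_gap: 75.9
t 13.1 tcp [399.2 247.    8.9] phi 0.399 gap 75.9 F [-0.4 -0.  -0.5] SHIFT [ 0.1  -0.1  -0.06] n 0.15 TURN 0 q7 -2.16
```

```bash
python3 -m creep '[[0.06,-0.1,-0.06,0],[0.05,0,0,0],[0,0,0,0]]'
python3 -m creep '[[0,0,0,0],[0,0,0,0],[0,0,0,0],[0,0,0,0],[0,0,0,0]]' -1 35
python3 go.py 393.5 248 4
python3 -m creep '[[-0.3,0,0,0],[-0.5,0,0,0],[-0.7,0,0,0],[-0.7,0,0,0],[-0.3,0,0,0],[0,0,0,0]]'
python3 go.py 648 -126 125 -0.13
```

```text
t: 13.4
tcp_pos: [393.5, 248.2, 4.4]
tool_rot: [0.589, 0.391, 0.589, -0.391]
contact_force: [-0.3, 0.2, -0.8]
finger_gap: 76.2
t: 13.9
tcp_pos: [393.7, 247.9, 4.1]
tool_rot: [0.589, 0.391, 0.589, -0.391]
contact_force: [0.2, 0.1, 1.0]
finger_gap: 49.2
t 13.9 tcp [393.7 247.9   4.1] phi 0.399 gap 49.2 F [0.2 0.1 1. ] SHIFT [ 0. -0. -0.] n 0.01 TURN 0 q7 -2.18
t: 14.5
tcp_pos: [394.8, 248.9, 131.1]
tool_rot: [0.59, 0.393, 0.588, -0.39]
contact_force: [0.8, 0.9, -2.0]
finger_gap: 49.0
t 14.5 tcp [394.8 248.9 131.1] phi 0.399 gap 49.0 F [ 0.8  0.9 -2. ] SHIFT [0.12 4.01 8.11] n 9.05 TURN 6.61 q7 -2.02
```

```bash
python3 -m creep '[[0.01,0.4,0.81,0.66],[0.01,0.4,0.81,0.66],[0.01,0.4,0.81,0.66],[0.01,0.4,0.81,0.66],[0.01,0.4,0.81,0.66],[0.01,0.4,0.81,0.66],[0.01,0.4,0.81,0.66],[0.01,0.4,0.81,0.66],[0.01,0.4,0.81,0.66],[0.01,0.4,0.81,0.66]]'
python3 -m creep '[[0,0,0,0],[0,0,0,0]]'
python3 go.py 648 -126 9 -0.13
```

```text
t: 15.5
tcp_pos: [652.7, -116.7, 121.6]
tool_rot: [-0.465, -0.531, -0.467, 0.532]
contact_force: [0.9, 1.5, -1.4]
finger_gap: 49.0
t: 15.7
tcp_pos: [651.9, -116.9, 121.4]
tool_rot: [-0.465, -0.531, -0.467, 0.533]
contact_force: [0.4, 1.4, -0.9]
finger_gap: 49.4
t 15.7 tcp [ 651.9 -116.9  121.4] phi -0.132 gap 49.4 F [ 0.4  1.4 -0.9] SHIFT [ 2.25 -0.05  0.19] n 2.26 TURN -0.02 q7 -1.71
```

```bash
python3 -m creep '[[0.4,-0.03,0.1,0],[0.5,-0.02,0.1,0],[0.5,0,0,0],[0.4,0,0,0],[0.2,0,0,0],[0.1,0,0,0],[0,0,0,0]]'
python3 -m creep '[[0.05,0,0,0],[0.04,0,0,0],[0,0,0,0]]'
python3 go.py 648 -126 9 -0.13
```

```text
t: 16.4
tcp_pos: [649.0, -124.0, 18.6]
tool_rot: [-0.467, -0.531, -0.467, 0.531]
contact_force: [-0.0, -0.3, -0.8]
finger_gap: 48.9
t: 16.7
tcp_pos: [649.5, -125.0, 15.0]
tool_rot: [0.467, 0.531, 0.466, -0.531]
contact_force: [-0.5, 0.4, -1.5]
finger_gap: 48.9
t 16.7 tcp [ 649.5 -125.    15. ] phi -0.129 gap 48.9 F [-0.5  0.4 -1.5] SHIFT [ 0.12 -0.03  0.02] n 0.13 TURN 0.01 q7 -1.73
```

```bash
python3 -m creep '[[0.05,0,0,0],[0.03,0,0,0],[0.02,0,0,0],[0,0,0,0]]'
python3 -m creep '[[0.02,0,0,0],[0.01,0,0,0],[0,0,0,0]]'
```

```text
t: 17.1
tcp_pos: [649.1, -124.9, 9.3]
tool_rot: [-0.467, -0.531, -0.467, 0.531]
contact_force: [0.0, 0.1, -1.2]
finger_gap: 49.1
t: 17.4
tcp_pos: [649.3, -125.0, 9.2]
tool_rot: [-0.467, -0.531, -0.467, 0.531]
contact_force: [-1.5, -0.6, 5.9]
finger_gap: 49.2
```

```bash
python3 -m creep '[[0,0,0,0],[0,0,0,0],[0,0,0,0]]' 0.42
python3 -m creep '[[-0.2,0,0,0],[-0.5,0,0,0],[-0.7,0,0,0],[-0.7,0,0,0],[-0.5,0,0,0],[0,0,0,0]]'
python3 go.py 462 -67 130 0.25
```

```text
t: 17.7
tcp_pos: [649.4, -125.0, 8.0]
tool_rot: [0.467, 0.531, 0.467, -0.531]
contact_force: [-0.6, -0.5, -1.0]
finger_gap: 60.3
t: 18.3
tcp_pos: [652.3, -125.2, 143.5]
tool_rot: [0.469, 0.533, 0.464, -0.529]
contact_force: [-0.2, -0.4, 0.0]
finger_gap: 61.7
t 18.3 tcp [ 652.3 -125.2  143.5] phi -0.129 gap 61.7 F [-0.2 -0.4  0. ] SHIFT [ 0.27 -3.73 -1.39] n 3.99 TURN -4.74 q7 -1.69
```

```bash
python3 -m creep '[[0,-0.5,-0.15,-0.9],[0,-0.5,-0.15,-0.9],[0,-0.5,-0.15,-0.9],[0,-0.5,-0.15,-0.9],[0,-0.5,-0.15,-0.9],[0,-0.5,-0.15,-0.9],[0,-0.5,-0.15,-0.9],[0,0,0,-0.9],[0,0,0,-0.4]]' 0.42
python3 go.py 462 -67 60 0.48;python3 - <<'E'
from h import *
a=imaging.camera("scene");save(a,"s4.png",(120,90,320,330),2.4)
E
```

```text
t: 19.2
tcp_pos: [471.3, -88.4, 137.9]
tool_rot: [0.605, 0.367, 0.605, -0.367]
contact_force: [-0.2, -0.3, 0.3]
finger_gap: 62.0
t 19.2 tcp [471.3 -88.4 137.9] phi 0.48 gap 62.0 F [-0.2 -0.3  0.3] SHIFT [ 1.56  0.03 -0.47] n 1.63 TURN 0.0 q7 -1.14
```

View pics/s4.png

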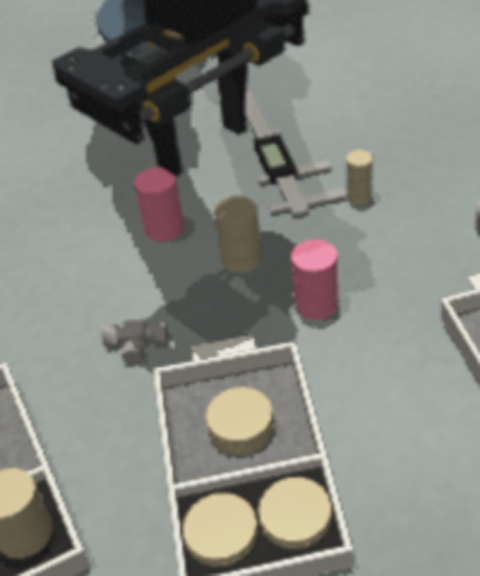

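The disc lies flat near the centre of its bay, at (240,418). The gripper is near the tan plug at (238,235), so I correct sideways and descend.

```bash
python3 -m creep '[[0.3,0.02,-0.24,0],[0.5,0.01,-0.23,0],[0.4,0,0,0],[0,0,0,0]]' 0.5
python3 go.py 462 -67 22 0.48
```

```text
t: 19.65
tcp_pos: [461.1, -66.1, 75.9]
tool_rot: [0.603, 0.366, 0.606, -0.368]
contact_force: [-0.5, 0.2, -0.0]
finger_gap: 65.1
t 19.65 tcp [461.1 -66.1  75.9] phi 0.479 gap 65.1 F [-0.5  0.2 -0. ] SHIFT [1.08 0.01 0.02] n 1.08 TURN -0.01 q7 -1.25
```

```bash
python3 -m creep '[[0.3,0,0,0],[0.4,0,0,0],[0.3,0,0,0],[0.1,0,0,0],[0,0,0,0]]'
python3 go.py 462 -67 22 0.48
python3 -m creep '[[0,0,0,0],[0,0,0,0],[0,0,0,0],[0,0,0,0],[0,0,0,0]]' -1 35
python3 -m creep '[[-0.2,0,0,0],[-0.5,0,0,0],[-0.7,0,0,0],[-0.7,0,0,0],[-0.4,0,0,0],[0,0,0,0]]'
python3 go.py 594 -331 150 0.13
```

```text
t: 20.15
tcp_pos: [463.2, -66.8, 23.1]
tool_rot: [0.604, 0.367, 0.604, -0.367]
contact_force: [0.1, 0.7, -0.4]
finger_gap: 65.4
t 20.15 tcp [463.2 -66.8  23.1] phi 0.479 gap 65.4 F [ 0.1  0.7 -0.4] SHIFT [ 0.02 -0.02 -0.01] n 0.03 TURN -0.02 q7 -1.31
t: 20.65
tcp_pos: [463.0, -66.8, 23.4]
tool_rot: [0.605, 0.367, 0.604, -0.367]
contact_force: [-0.8, 0.0, 1.6]
finger_gap: 37.2
t: 21.25
tcp_pos: [464.7, -66.8, 151.2]
tool_rot: [0.607, 0.368, 0.602, -0.366]
contact_force: [1.2, -0.2, -1.0]
finger_gap: 37.2
t 21.25 tcp [464.7 -66.8 151.2] phi 0.479 gap 37.2 F [ 1.2 -0.2 -1. ] SHIFT [0.02 0.88 5.82] n 5.88 TURN 4.36 q7 -1.18
```

```bash
python3 -m creep '[[0,0.11,0.73,0.55],[0,0.11,0.73,0.55],[0,0.11,0.73,0.55],[0,0.11,0.73,0.55],[0,0.11,0.73,0.55],[0,0.11,0.73,0.55],[0,0.11,0.73,0.55],[0,0.11,0.73,0.55],[0,0,0,0],[0,0,0,0]]'
python3 go.py 594 -331 29 0.13
```

```text
t: 22.25
tcp_pos: [595.7, -328.2, 145.8]
tool_rot: [0.529, 0.467, 0.532, -0.468]
contact_force: [0.7, 0.4, -1.1]
finger_gap: 37.7
t 22.25 tcp [ 595.7 -328.2  145.8] phi 0.126 gap 37.7 F [ 0.7  0.4 -1.1] SHIFT [ 2.34 -0.04  0.05] n 2.34 TURN -0.05 q7 -1.12
```

```bash
python3 -m creep '[[0.4,-0.02,0.05,0],[0.5,-0.02,0,0],[0.5,0,0,0],[0.4,0,0,0],[0.2,0,0,0],[0.1,0,0,0],[0,0,0,0]]'
python3 -m creep '[[0.06,0,0,0],[0.05,0,0,0],[0,0,0,0]]'
python3 go.py 594 -331 28.4 0.13
```

```text
t: 22.95
tcp_pos: [595.3, -329.9, 42.9]
tool_rot: [0.531, 0.467, 0.531, -0.467]
contact_force: [-0.4, -0.2, -1.0]
finger_gap: 37.5
t: 23.25
tcp_pos: [595.4, -330.8, 37.8]
tool_rot: [0.531, 0.467, 0.531, -0.467]
contact_force: [-0.4, -0.5, -1.9]
finger_gap: 37.0
t 23.25 tcp [ 595.4 -330.8   37.8] phi 0.127 gap 37.0 F [-0.4 -0.5 -1.9] SHIFT [ 0.19 -0.03  0.  ] n 0.19 TURN -0.04 q7 -1.15
```

```bash
python3 -m creep '[[0.06,0,0,0],[0.05,0,0,0],[0.03,0,0,0],[0.02,0,0,0],[0,0,0,0]]'
python3 -m creep '[[0.02,0,0,0],[0.01,0,0,0],[0,0,0,0]]'
```

```text
t: 23.75
tcp_pos: [595.2, -330.7, 29.3]
tool_rot: [0.531, 0.467, 0.531, -0.467]
contact_force: [0.5, -0.5, -1.4]
finger_gap: 37.1
t: 24.05
tcp_pos: [595.5, -330.8, 28.5]
tool_rot: [0.531, 0.467, 0.531, -0.467]
contact_force: [-1.5, 0.0, 1.2]
finger_gap: 37.3
```

```bash
python3 -m creep '[[0.015,0,0,0],[0,0,0,0],[0,0,0,0],[0,0,0,0]]' 0.25
python3 -m creep '[[-0.2,0,0,0],[-0.5,0,0,0],[-0.7,0,0,0],[-0.7,0,0,0],[-0.4,0,0,0],[0,0,0,0]]'
python3 go.py 509 -131 150 0.74;
```

```text
t: 24.45
tcp_pos: [595.4, -330.8, 27.3]
tool_rot: [0.531, 0.467, 0.531, -0.467]
contact_force: [-0.2, 0.1, 0.5]
finger_gap: 53.3
t: 25.05
tcp_pos: [597.7, -331.7, 157.2]
tool_rot: [0.534, 0.468, 0.528, -0.467]
contact_force: [1.3, 0.5, -0.8]
finger_gap: 54.3
t 25.05 tcp [ 597.7 -331.7  157.2] phi 0.127 gap 54.3 F [ 1.3  0.5 -0.8] SHIFT [ 0.14  0.08 -4.39] n 4.39 TURN -7.66 q7 -1.12
```

```bash
python3 -m creep '[[0,0,-0.55,-0.95],[0,0,-0.55,-0.95],[0,0,-0.55,-0.95],[0,0,-0.55,-0.95],[0,0,-0.55,-0.95],[0,0,-0.55,-0.95],[0,0,-0.55,-0.95],[0,0,-0.55,-0.95],[0,0,0,0]]' 0.15
python3 go.py 426 69.5 130 1.35; python3 - <<'E'
from h import *
a=imaging.camera("scene");save(a,"s5.png",(50,90,300,350),2.2)
E
```

```text
t: 25.95
tcp_pos: [509.6, -127.0, 151.5]
tool_rot: [0.646, 0.285, 0.648, -0.285]
contact_force: [0.4, 1.0, -0.8]
finger_gap: 50.2
t 25.95 tcp [ 509.6 -127.   151.5] phi 0.741 gap 50.2 F [ 0.4  1.  -0.8] SHIFT [ 0.43  2.56 -3.42] n 4.29 TURN -7.61 q7 -0.85
```

View pics/s5.png

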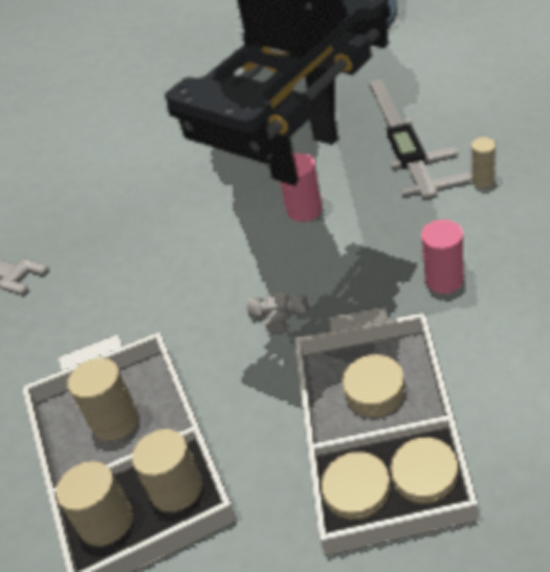

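The long plug stands upright in its bay, at (105,400). Both pink plugs and the tee are where they were. Now the slim plug.

```bash
python3 -m creep '[[0,0.32,-0.43,-0.95],[0,0.32,-0.43,-0.95],[0,0.32,-0.43,-0.95],[0,0.32,-0.43,-0.95],[0,0.32,-0.43,-0.95],[0,0.32,-0.43,-0.95],[0,0.32,-0.43,-0.95],[0,0.32,-0.43,-0.95],[0,0,0,0],[0,0,0,0]]'
python3 go.py 424.5 69.5 70 1.35
```

```text
t: 27.0
tcp_pos: [437.0, 67.8, 152.4]
tool_rot: [0.703, 0.079, 0.702, -0.079]
contact_force: [0.5, 0.1, -0.2]
finger_gap: 49.9
t 27.0 tcp [437.   67.8 152.4] phi 1.346 gap 49.9 F [ 0.5  0.1 -0.2] SHIFT [ 1.65 -0.02 -0.25] n 1.67 TURN -0.05 q7 -0.68
```

```bash
python3 -m creep '[[0.3,0,-0.15,0],[0.4,-0.02,-0.1,0],[0.4,0,0,0],[0.3,0,0,0],[0.2,0,0,0],[0,0,0,0],[0,0,0,0]]'
python3 go.py 424.5 69.5 20 1.35;  python3 - <<'E'
from h import *
a=imaging.camera("scene");save(a,"s6.png",(200,100,330,230),4)
E
```

```text
t: 27.7
tcp_pos: [425.7, 68.8, 72.5]
tool_rot: [0.703, 0.081, 0.702, -0.08]
contact_force: [-0.2, 0.5, -0.4]
finger_gap: 50.4
t 27.7 tcp [425.7  68.8  72.5] phi 1.343 gap 50.4 F [-0.2  0.5 -0.4] SHIFT [ 1.05  0.01 -0.03] n 1.05 TURN -0.09 q7 -0.82
```

View pics/s6.png

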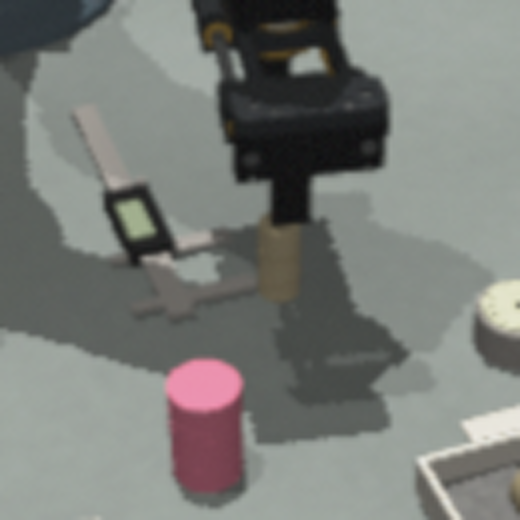

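The jaws are in line with the slim plug at (280,255), clear of the caliper jaw on its left. I descend and grip.

```bash
python3 -m creep '[[0.3,0,-0.02,0],[0.4,0,-0.01,0],[0.2,0,0,0],[0.1,0,0,0],[0,0,0,0]]'
python3 go.py 424.5 69.5 20 1.35
python3 -m creep '[[0,0,0,0],[0,0,0,0],[0,0,0,0],[0,0,0,0],[0,0,0,0]]' -1 25
python3 -m creep '[[-0.2,0,0,0],[-0.4,0,0,0],[-0.6,0,0,0],[-0.6,0,0,0],[-0.6,0,0,0],[-0.2,0,0,0],[0,0,0,0]]'
python3 go.py 593 338 150 1.53; python3 - <<'E'
from h import *
a=imaging.camera("scene");save(a,"s7.png",(200,60,400,260),3)
E
```

```text
t: 28.25
tcp_pos: [423.9, 69.2, 22.3]
tool_rot: [0.702, 0.08, 0.703, -0.08]
contact_force: [0.1, 0.7, -0.6]
finger_gap: 50.1
t 28.25 tcp [423.9  69.2  22.3] phi 1.343 gap 50.1 F [ 0.1  0.7 -0.6] SHIFT [0.05 0.01 0.01] n 0.05 TURN -0.09 q7 -0.92
t: 28.75
tcp_pos: [424.1, 69.1, 22.6]
tool_rot: [0.703, 0.08, 0.702, -0.08]
contact_force: [-0.2, -0.6, 1.8]
finger_gap: 24.4
t: 29.45
tcp_pos: [424.6, 69.1, 153.7]
tool_rot: [0.704, 0.081, 0.701, -0.081]
contact_force: [-0.2, -0.5, -1.2]
finger_gap: 24.3
t 29.45 tcp [424.6  69.1 153.7] phi 1.342 gap 24.3 F [-0.2 -0.5 -1.2] SHIFT [0.07 5.78 2.62] n 6.35 TURN -2.34 q7 -0.68
```

View pics/s7.png

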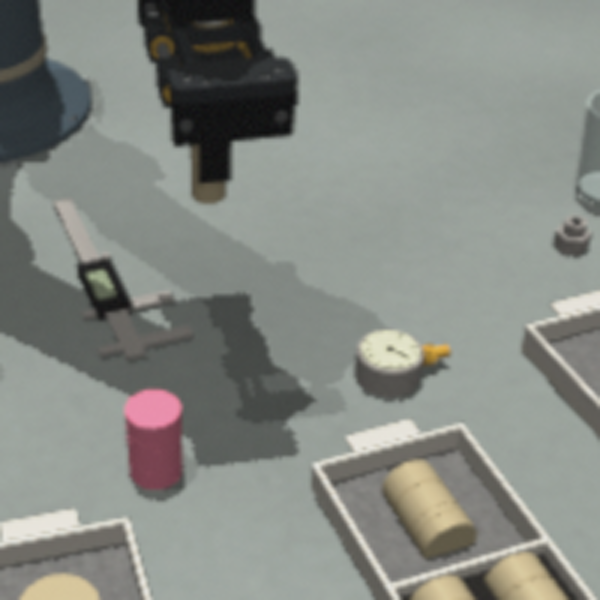

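The slim plug is held at (208,190). The caliper and gauge are undisturbed. Carrying it to its tray.

```bash
python3 -m creep '[[0,0.67,0.23,0],[0,0.67,0.23,0],[0,0.67,0.23,0],[0,0.67,0.23,0],[0,0.67,0.23,0],[0,0.67,0.23,0],[0,0.67,0.23,0],[0,0.67,0.23,0],[0,0.67,0.23,0],[0,0,0,0]]'
python3 go.py 593 338 28 1.34
```

```text
t: 30.5
tcp_pos: [592.1, 344.1, 149.2]
tool_rot: [0.701, 0.08, 0.704, -0.078]
contact_force: [-0.7, 0.5, -1.2]
finger_gap: 24.5
t 30.5 tcp [592.1 344.1 149.2] phi 1.347 gap 24.5 F [-0.7  0.5 -1.2] SHIFT [ 2.42 -0.11  0.04] n 2.43 TURN 0.09 q7 -1.13
```

```bash
python3 -m creep '[[0.4,-0.05,0.02,0],[0.5,-0.05,0,0],[0.5,0,0,0],[0.4,0,0,0],[0.2,0,0,0],[0.1,0,0,0],[0,0,0,0]]'
python3 -m creep '[[0.06,0,0,0],[0.05,0,0,0],[0,0,0,0]]'
python3 go.py 593 338 27.6 1.34
```

```text
t: 31.2
tcp_pos: [592.1, 334.0, 46.5]
tool_rot: [0.702, 0.08, 0.703, -0.081]
contact_force: [-0.0, -0.5, -0.6]
finger_gap: 24.2
t: 31.5
tcp_pos: [592.7, 334.4, 42.1]
tool_rot: [0.703, 0.08, 0.702, -0.08]
contact_force: [0.9, -0.0, -0.6]
finger_gap: 24.4
t 31.5 tcp [592.7 334.4  42.1] phi 1.343 gap 24.4 F [ 0.9 -0.  -0.6] SHIFT [ 0.29  0.07 -0.01] n 0.3 TURN 0.04 q7 -1.19
```

```bash
python3 -m creep '[[0.07,0.06,0,0],[0.06,0,0,0],[0.06,0,0,0],[0.04,0,0,0],[0.03,0,0,0],[0.02,0,0,0],[0,0,0,0]]'
python3 -m creep '[[0.02,0,0,0],[0.01,0,0,0],[0,0,0,0]]'
```

```text
t: 32.2
tcp_pos: [593.3, 337.3, 27.8]
tool_rot: [0.703, 0.08, 0.702, -0.08]
contact_force: [-0.0, 0.6, 0.1]
finger_gap: 24.2
t: 32.5
tcp_pos: [593.4, 337.5, 27.6]
tool_rot: [0.703, 0.08, 0.702, -0.08]
contact_force: [-1.5, -1.2, 6.3]
finger_gap: 24.0
```

Contact with the floor. I release, lift away, and check all four.

```bash
python3 -m creep '[[0,0,0,0],[0,0,0,0],[0,0,0,0],[0,0,0,0]]' 0
python3 -m creep '[[-0.2,0,0,0],[-0.5,0,0,0],[-0.7,0,0,0],[-0.7,0,0,0],[-0.7,0,0,0],[-0.3,0,0,0],[0,0,0,0]]'
python3 -m creep '[[0,-0.8,-0.5,0],[0,-0.8,-0.5,0],[0,-0.8,-0.5,0],[0,-0.8,-0.4,0],[0,0,0,0],[0,0,0,0]]'
python3 - <<'E'
from h import *
a=imaging.camera("scene");b=imaging.camera("top");save(a,"s8.png",s=1.5)
T={"long":(594,-331,.14),"slim":(593,338,-.03),"disc":(648,-126,-.13),"slab":(661,123.5,-.03)}
for n in list(T)+["gauge","tee"]:
  for p in(a,b):
    for d in spotter.mark_of(p,n+"_sample" if n in T else n)[:4]:
        c=d["centre"]
        if n in T:
            x,y,f=T[n];e=np.array(c[:2])-[x,y];e=[e@[np.cos(f),np.sin(f)],e@[-np.sin(f),np.cos(f)]]
            if np.hypot(*e)>70: continue
        else: e=[0]
        print(n,np.round(c),"in bay",np.round(e),round(d["confidence"],2))
print(state()["t"],state()["tcp_pos"])
E
```

```text
t: 32.9
tcp_pos: [593.2, 337.2, 26.1]
tool_rot: [0.702, 0.08, 0.703, -0.08]
contact_force: [0.3, -0.4, 0.2]
finger_gap: 41.9
t: 33.6
tcp_pos: [594.3, 338.4, 184.4]
tool_rot: [0.704, 0.082, 0.701, -0.079]
contact_force: [0.5, -0.2, -0.5]
finger_gap: 43.5
t: 34.2
tcp_pos: [463.9, 201.4, 180.2]
tool_rot: [0.702, 0.08, 0.703, -0.082]
contact_force: [0.9, 0.6, -0.1]
finger_gap: 43.7
long [ 594. -333.    7.] in bay [-1. -2.] 0.67
long [ 599. -330.    3.] in bay [5. 1.] 0.68
slim [592. 335.   8.] in bay [-1. -3.] 0.73
slim [594. 338.   2.] in bay [ 1. -0.] 0.42
disc [ 650. -126.    5.] in bay [ 2. -0.] 0.95
disc [ 651. -127.    2.] in bay [ 3. -1.] 0.86
slab [658. 122.   5.] in bay [-3. -2.] 0.58
slab [658. 124.   6.] in bay [-2. -0.] 0.65
gauge [517. 171.   3.] in bay [0] 0.86
gauge [522. 171.  -3.] in bay [0] 0.85
gauge [594. 336.   3.] in bay [0] 0.73
tee [ 528. -174.   -1.] in bay [0] 0.87
tee [ 526. -181.   -0.] in bay [0] 0.57
34.9 [464.61491375 202.96171063 181.30319075]
```

View pics/s8.png

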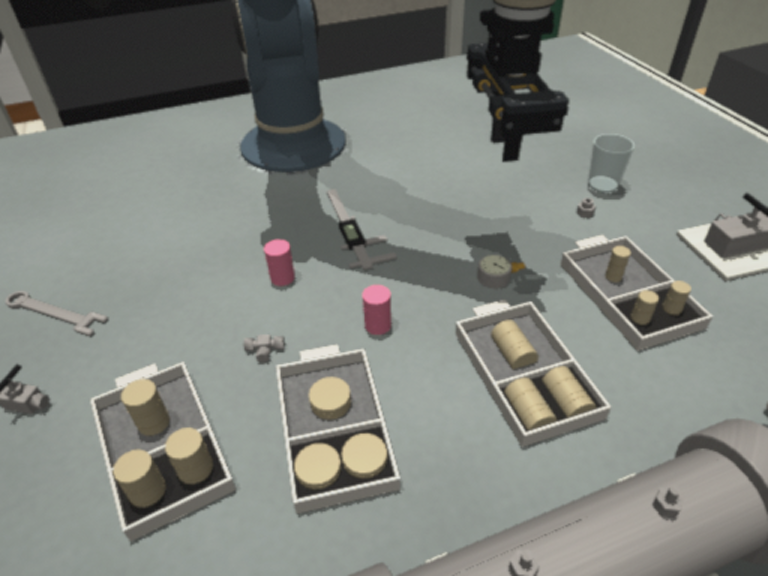

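All four samples are in their bays: long at (147,405), disc (330,398), slab (514,343) and slim (618,263). The gauge, tee and pink plugs are in place.

```bash
python3 -c "from rig import order; print(order.finish_job())"
```

```text
the job is handed in; nothing more can be done
None
```

All four samples are in their own trays and the job is handed in. I set each one on its bay floor, let go and moved the gripper clear. The clock was at about 35 s of the 112 s allowed.

- **Position:** in the last pictures from both cameras, every sample is within about 5 mm of its bay's middle. Measured heights are 2–8 mm above the bench.
- **Orientation:** both plugs stand on end, the disc is flat and the slab is round side up. I judged this by eye from the scene picture rather than measuring it.
- **Left alone:** the gauge and tee are within the few millimetres of measuring error of where they started, and the pink plugs were not moved.
- **Contact at set-down:** three samples showed about 6 N of floor contact. The long plug showed only 1.2 N, so I lowered it a little further as the fingers opened, and it is standing upright.
- **Checks that disagreed:**
  - The first silhouette fits read about 2–4 mm low on sample height, and about 7 mm high on the disc tray's walls.
  - The first slab grip was slightly too high, so I took it again about 5 mm lower before lifting.
  - The last gauge search also gave one false hit, on the slim plug in its bay.

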